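Slide a packing plate under a stool-frame rail

TASK

With the fingertips, push the plywood packing plate flat along the bench and under the rail of the stool frame that bears the orange mark, until the plate is centred beneath the mark: square to the rail, its orange centre line in line with the mark, and sticking out equally on both sides of the rail, so that the rail is backed up for stapling. Only push the plate: do not lift, carry or tip it, and do not shove the frame or disturb the other things. Finish with the gripper clear of everything.

Things in the scene. Friction and masses are not known exactly. Their poses are not given: they have to be found in the camera images.
- plate: Loose plywood plate, 110 mm along its x, 130 mm along its y, 18 mm thick, about 0.18 kg. Origin: centre of its underside, on the bench (z = 0); z up; +y points to the frame, within 0.6 rad of the frame's +y. On top: orange centre line along y at x = 0, black cross lines at y = +22 and -22 mm; the rail belongs midway between these. Starts at least 40 mm clear of the rail.
- frame: Loose open rectangular stool frame, pale wood, 260 mm along its x, 220 mm along its y, 0.85 kg. Rails 30 mm wide, undersides 22 mm and tops 62 mm above the bench, on dark corner feet 30 x 30 x 22 mm. Origin: its centre at bench height; z up. The marked rail is its -y side and faces the plate; the opening under it is 200 mm wide between the feet and 22 mm high.
- rail_mark (a point): Point under the middle of the marked rail, on its underside 22 mm above the bench, half way through its 30 mm width (x = 0, y = -95 mm in the frame). Axes as the frame's: x along the rail, +y the way the plate slides in. An orange stripe 16 mm wide crosses the rail's top and outer face here. The plate's origin belongs vertically below this point.
- jar: Bystander: small jar of tacks, 44 mm across, 60 mm tall, standing on the bench inside the frame in the half away from the marked rail; origin at the centre of its underside.
- tin: Bystander: tin, 64 mm across, 70 mm tall, standing to the right of the plate, beyond the mallet; origin at the centre of its underside.
- puller: Bystander: staple puller, black grip and steel blade, about 150 mm long, 26 mm wide, 22 mm high, lying to the left of the frame along its own x; origin at bench height near its middle.
- mallet: Bystander: hammer-shaped rubber mallet with wooden handle, about 240 mm long, lying along its own x to the right of the plate; origin at bench height near its middle.
Not all that is in view belongs to the job. Of the things that look like the plate, the middle-sized one is meant.

How it is judged:
At the end, for the whole second after the job is handed in: The plate lies flat and at rest on the bench under the marked rail, its centre within 15 mm of the mark both along and across the rail, square to the rail within 0.15 rad, and the frame stands flat within 15 mm of where it started (x of plate in the frame of rail_mark between -0.015 and 0.015 m and y of plate in the frame of rail_mark between -0.015 and 0.015 m and angle between the y axis of plate and the y axis of rail_mark, either way round below 0.15 rad and angle between plate's own z axis and vertical below 0.05 rad and height (world z) of plate below 0.004 m and linear speed of plate below 0.01 m/s and distance of frame from where it was at the start of the episode below 0.015 m and angle between frame's own z axis and vertical below 0.03 rad); the robot touches nothing.
It fails at once if the plate is lifted off the bench (its centre more than 8 mm up) (height (world z) of plate above 0.008 m).
It fails at once if the plate is tipped by more than 0.1 rad (angle between plate's own z axis and vertical above 0.1 rad).
It fails at once if the frame is shoved more than 15 mm or tipped more than 0.1 rad (distance of frame from where it was at the start of the episode above 0.015 m or angle between frame's own z axis and vertical above 0.1 rad).
It fails at once if a bystander (jar, tin, staple puller, mallet) is moved more than 20 mm (distance of any of jar, tin, puller, mallet from where it was at the start of the episode above 0.02 m).
It also fails if it takes over 61 s, if anything falls off the work surface, if the arm or the gripper's body presses on something with over 40 N, if the wrist force passes 120 N, or if a joint passes its speed limit or range.

ROBOT

A 6-joint arm with a two-finger parallel gripper is mounted at the origin on the work surface. World frame = base frame: x ahead of the robot, y to its left, z up, the work surface at z = 0. Lengths are in m, angles in rad, forces in N, time in s.
With the tool pointing down it reaches from about 0.35 to 0.975 m from the base axis. Payload 4.9 kg.
Tool frame: the origin (TCP) lies at the very end of the fingers, on their centre line; the grasp point (between the pads) lies 19 mm behind it; z points along the fingers, y is the line along which they close (so a half turn about z gives the same grasp; the last joint's range is limited). The gripper opens to 85 mm and grips with 20 to 120 N. Pads are 22 mm wide; open, the fingers measure 114 mm over their backs; the gripper's body (76 mm by 85 mm) begins 54 mm behind the grasp point. The pads swing forward as they close: fully open they stand 13 mm farther back than shut.
Start: joints at [1.051, 0.053, 1.613, -0, 1.476, -0.119], TCP at [0.244, 0.575, 0.231] pointing down, gripper open.
Joint ranges: [-3.01, 3.01], [-1.01, 2.22], [0.06, 2.58], [-1.02, 4.17], [0.09, 2.62], [-3.14, 3.14]. Speed limits (rad/s): [2.57, 2.57, 3.14, 3.14, 3.14, 3.14].

INTERFACE

Orientations are given as a rotation vector (axis times angle).
In Python, from station import telemetry, eyes, ctrl gives the robot as it stands.
- The arm moves only by the tool apply_moves, never from a script. Its argument "plan" is a list of rows, each a list of 5 numbers: the finger opening in m, from 0 to 0.0854, then the shift along the tool's x, y, z in m, then the turn about the tool's z in rad. In form: [[jaw, x, y, z, roll], ...]. A call has 1 to 12 rows; each row is the pose to reach, as a shift and turn from the pose commanded when the call began, along the tool's axes at that moment; what a row does not reach only later rows make up. A row lasts 1/12 s, in which the tool goes at most 41.7 mm and 7.16 degrees, less where a joint would pass 70% of its speed; a pose out of reach is approached as far as the arm can. A call with a gripper value outside its range is refused whole. The fingers move at their own pace and stop on an object; "newtons" is the grip in N (left out, the last holds). Time passes only in rows, so rows that repeat a pose let the fingers close. It gives the time, the measured TCP pose, the force, the opening and the grip force at its end, in the units of the state.
- telemetry.get_obs(): the state, without advancing time (a new reading comes with each control period).
- eyes.get_image(name): name is "scene" or "top" or "wrist"; returns a dict with "img" (400x640x3 uint8, blue, green, red), "range_z" (400x640 float32, m along the optical axis (not along the pixel's ray), 0 where there is no reading), "K" (3x3 intrinsics, pixels), "pose" (4x4, takes a point from camera to world coordinates); the wrist camera has in their place "hand_eye" (4x4, takes a point from camera to tool coordinates, whose origin is the TCP and whose axes are the flange's). Camera axes: x right, y down, z forward; pixel columns grow to the right and rows downward; lengths in m; the calibration is good to about 2 mm. A picture is of the moment at which its call begins: read the wrist's pose just before it.
- ctrl.finish_job(): hands the job in; it is judged then, once.
Trained networks look in a picture, given as the dict that the camera call returned (one of the last four; its "shot" number tells which), for a name from the list of things; names that differ only in an ending like _2 or _b are one class to them, and where a whole thing is asked for, a point or a joint stands for the part that bears it (a point fixed in the world has none). Each returns a list of dicts, best first, with "confidence" (0 to 1); they miss things now and then, are a little off and sometimes report something else, mostly with a low value. They report only what shows in the picture. A call takes as long as a camera call. They do not tell look-alikes from the thing itself.
- eyes.search_frame(thing, picture): "box" ([left, top, right, bottom] in pixels, round what is visible of it).
- eyes.outline_of(thing, picture): "region" (400x640 bool, what is visible of it) and "box" ([left, top, right, bottom] in pixels, round what is visible of it).
- eyes.tip_of(thing, picture): "point" ([column, row] in pixels: a listed point, or the origin of a listed thing).
The state is a dict: "t": time; "q": joint angles; "dq": joint speeds; "effort": joint torques, N m; "tool_pos": TCP position; "tool_rot": TCP orientation; "contact_force": force on the tool from outside, world axes, zero at the start; "wrist_torque": the same for the moment, N m; "opening": finger opening in m; "grip_force": force on a finger pad.
Only numpy, scipy, OpenCV 4.12 (cv2) and the standard library are available. Lean on these libraries where they do the work, as an engineer would, in place of code of your own. Each camera call takes 0.05 s, during which the arm holds its last target. There are 200 camera calls.

## Working session

There is one attempt and no reset: what is moved stays moved. The work goes in short steps, Python scripts to look and compute and a tool call to move; the robot and the scene stay as the last step left them, time stands still between calls to the robot, and variables do not carry over. Pictures are saved under pics/ and viewed, at most 10 in all, crops included, and the job is handed in when it is done.

Besides the shell and the picture viewer there is one more tool, called after "Emit:" in YAML: its name, and indented under it one key for each argument. apply_moves: Moves the arm, as the interface text tells. Its arguments: {"type":"object","properties":{"plan":{"type":"array","items":{"type":"array","items":{"type":"number"}}},"newtons":{"type":"number"}},"required":["plan"]}

```bash
mkdir -p pics
cat > h.py <<'E'
import numpy as np,cv2
from station import telemetry,eyes,ctrl
def world(p,mask_or_px):
    K,T=p["K"],p["pose"];Z=p["range_z"]
    if getattr(mask_or_px,'dtype',None)==bool:
        v,u=np.nonzero(mask_or_px&(Z>0))
    else:
        a=np.atleast_2d(np.round(mask_or_px).astype(int) if hasattr(mask_or_px,'astype') else np.round(np.array(mask_or_px)).astype(int));u,v=a[:,0],a[:,1]
    z=Z[v,u];X=np.stack([(u-K[0,2])*z/K[0,0],(v-K[1,2])*z/K[1,1],z,np.ones_like(z)])
    return (T@X)[:3].T
E
python3 - <<'E'
from h import *
o=telemetry.get_obs();print(o["t"],o["tool_pos"],o["tool_rot"])
for c in("top","scene"):
    p=eyes.get_image(c);cv2.imwrite(f"pics/{c}0.png",p["img"])
    for n in("plate","frame","jar","tin","puller","mallet"):
        for d in eyes.outline_of(n,p)[:4]:
            w=world(p,d["region"]);
            if len(w)==0: continue
            zt=np.percentile(w[:,2],90);s=w[abs(w[:,2]-np.median(w[:,2]))<.006]
            r=cv2.minAreaRect((s[:,:2]*1000).astype(np.float32))
            print(c,n,round(d["confidence"],2),np.round(d["box"]),"z",np.round([np.median(w[:,2]),zt],3),"rect",np.round(r[0]),np.round(r[1]),round(r[2],1))
    d=eyes.tip_of("rail_mark",p);print([(x["point"],x["confidence"],world(p,[x["point"]])) for x in d[:2]])
E
```

```text
0.0 [0.243512   0.57493023 0.2300721 ] [-6.25172638e-01 -3.07806642e+00  3.05707957e-03]
top plate 0.81 [338.  91. 402. 163.] z [0.027 0.03 ] rect [ 792. -146.] [152. 182.] 70.1
top plate 0.81 [362. 239. 393. 270.] z [0.013 0.017] rect [ 399. -159.] [85. 71.] 25.5
top plate 0.8 [350. 177. 394. 216.] z [0.019 0.023] rect [ 578. -143.] [130. 110.] 80.4
top frame 0.67 [209. 142. 293. 237.] z [0.062 0.065] rect [607. 223.] [222. 260.] 85.1
top jar 0.57 [230. 181. 252. 196.] z [0.059 0.063] rect [619. 251.] [37. 36.] 88.7
top tin 0.76 [432. 151. 460. 172.] z [0.07  0.074] rect [ 679. -374.] [59. 56.] 88.2
top tin 0.27 [232. 182. 251. 196.] z [0.059 0.063] rect [618. 252.] [38. 37.] 64.6
top puller 0.66 [181. 191. 203. 237.] z [0.018 0.024] rect [539. 412.] [147.  26.] 21.6
top mallet 0.74 [453. 189. 486. 265.] z [0.025 0.03 ] rect [ 488. -457.] [240.  90.] 2.4
[([282.2, 190.9], 0.93, array([[0.60067558, 0.12533777, 0.06245657]]))]
scene plate 0.87 [218. 163. 260. 190.] z [0.01  0.013] rect [ 401. -155.] [90. 76.] 24.5
scene plate 0.69 [263. 252. 333. 332.] z [0.024 0.027] rect [ 796. -143.] [152. 182.] 69.6
scene plate 0.65 [240. 197. 297. 245.] z [0.017 0.02 ] rect [ 581. -140.] [129. 113.] 79.8
scene frame 0.68 [341. 134. 460. 234.] z [0.059 0.063] rect [610. 226.] [225. 267.] 84.5
scene jar 0.55 [399. 169. 417. 191.] z [0.042 0.06 ] rect [630. 248.] [37. 17.] 44.1
scene tin 0.7 [172. 262. 205. 303.] z [0.065 0.071] rect [ 683. -372.] [58. 59.] 74.0
scene puller 0.73 [420. 132. 458. 162.] z [0.016 0.022] rect [544. 416.] [149.  33.] 19.8
scene mallet 0.59 [131. 196. 167. 277.] z [0.022 0.026] rect [ 488. -438.] [ 86. 240.] 83.8
[([361.8, 190.2], 0.95, array([[0.61852349, 0.11595183, 0.04919931]]))]
```

View pics/top0.png

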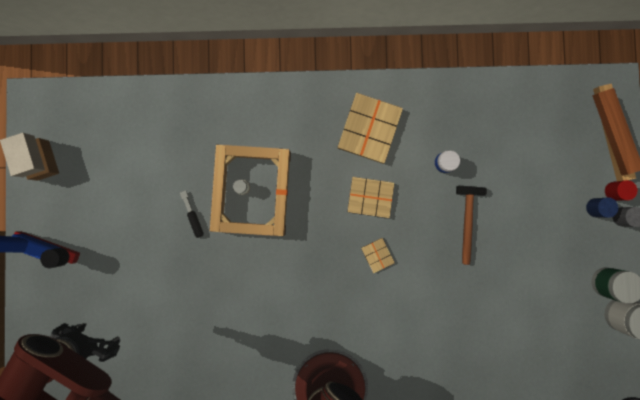

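View pics/scene0.png

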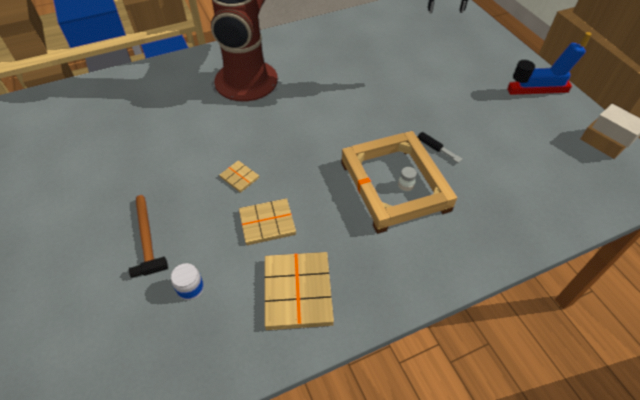

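The look-alikes in the top view are the large plate at (370,128), the mid plate at (371,197) and the small plate at (378,255). Measured at 182x152, 130x110 and 85x71 mm, the middle one fits "110 x 130, middle-sized". The marked rail is on the right side of the frame, with its stripe at (282,191). I'll confirm this in a crop and work out the shifts.

```bash
cat >> h.py <<'E'
from scipy.spatial.transform import Rotation as R
def shift(x,y,z,ang=None):
    """target TCP world -> shift in current tool axes; ang = wanted world heading of tool x (deg)"""
    o=telemetry.get_obs();M=R.from_rotvec(o["tool_rot"]).as_matrix()
    s=M.T@(np.array([x,y,z])-o["tool_pos"])
    h=np.degrees(np.arctan2(M[1,0],M[0,0]))
    print("t",round(o["t"],2),"pos",o["tool_pos"].round(4),"heading",h.round(2),"shift",s.round(4),"roll",None if ang is None else round(np.radians(-((ang-h+180)%360-180)),4),"F",o["contact_force"].round(1),"open",round(o["opening"],4))
E
python3 - <<'E'
from h import *
im=cv2.imread("pics/top0.png");cv2.imwrite("pics/crop0.png",cv2.resize(im[85:285,200:420],None,fx=2.9,fy=2.9,interpolation=cv2.INTER_CUBIC))
shift(.561,-.243,.20,80.4)
E
```

```text
t 0.8 pos [0.2439 0.5755 0.2313] heading 157.04 shift [-0.6113 -0.6299  0.0313] roll 1.3375 F [-0.1  0.4 -0.4] open 0.0851
```

View pics/crop0.png

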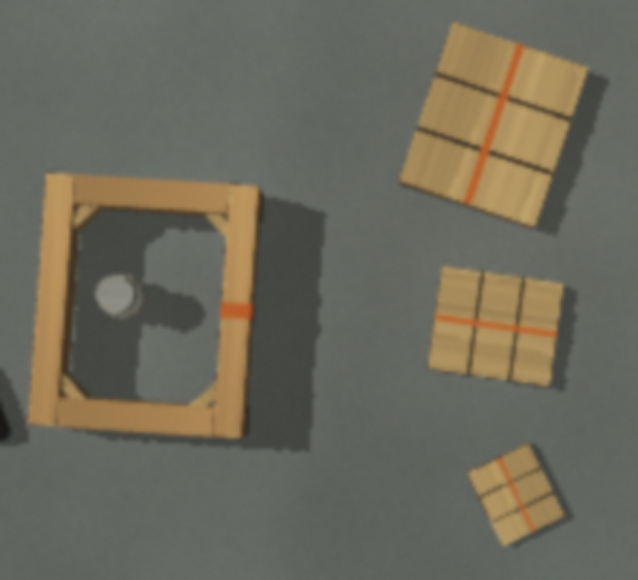

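The crop shows the mid plate at crop (500,325) with its orange line aimed at the frame. The stripe is on the frame's right rail at (236,311), so the mid plate is the one to push. I'll move over to behind it.

Emit:
apply_moves:
  plan:
    - [0.06, -0.03, -0.03, 0, 0.1]
    - [0.06, -0.055, -0.057, 0, 0.2]
    - [0.06, -0.08, -0.084, 0, 0.3]
    - [0.06, -0.108, -0.11, 0, 0.4]
    - [0.06, -0.135, -0.138, 0, 0.5]
    - [0.06, -0.162, -0.165, 0, 0.6]
    - [0.06, -0.19, -0.193, 0, 0.7]
    - [0.06, -0.217, -0.22, 0, 0.8]
    - [0.06, -0.244, -0.248, 0, 0.9]
    - [0.06, -0.27, -0.276, 0, 1.0]
    - [0.06, -0.297, -0.303, 0, 1.1]
    - [0.06, -0.325, -0.33, 0, 1.2]

```text
t: 1.8
tool_pos: [0.4146, 0.1431, 0.2317]
tool_rot: [2.259, 2.182, 0.002]
contact_force: [-0.5, 0.6, 0.7]
opening: 0.0602
grip_force: 0.0
```

```bash
python3 -c "
from h import *
shift(.561,-.243,.15,80.4)"
```

```text
t 1.8 pos [0.4146 0.1431 0.2317] heading 88.02 shift [-0.3808  0.1596  0.0818] roll 0.133 F [-0.5  0.6  0.7] open 0.0602
```

Emit:
apply_moves:
  plan:
    - [0.06, -0.034, 0.014, 0, 0.05]
    - [0.06, -0.068, 0.028, 0, 0.1]
    - [0.06, -0.102, 0.042, 0, 0.133]
    - [0.06, -0.136, 0.056, 0, 0.133]
    - [0.06, -0.17, 0.07, 0, 0.133]
    - [0.06, -0.204, 0.084, 0, 0.133]
    - [0.06, -0.238, 0.098, 0.01, 0.133]
    - [0.06, -0.272, 0.112, 0.02, 0.133]
    - [0.06, -0.306, 0.126, 0.035, 0.133]
    - [0.06, -0.34, 0.142, 0.05, 0.133]
    - [0.06, -0.374, 0.156, 0.065, 0.133]
    - [0.06, -0.381, 0.16, 0.08, 0.133]

```text
t: 2.8
tool_pos: [0.5639, -0.2458, 0.1509]
tool_rot: [2.397, 2.027, -0.001]
contact_force: [0.1, 0.8, 0.2]
opening: 0.0598
grip_force: 0.0
```

```bash
cat >> h.py <<'E'
def fit(z0,z1,want,near,cam="top",thing="plate"):
    p=eyes.get_image(cam);cand=[]
    for d in eyes.outline_of(thing,p):
        w=world(p,d["region"]);s=w[(w[:,2]>z0)&(w[:,2]<z1)]
        if len(s)<50: continue
        r=cv2.minAreaRect((s[:,:2]*1000).astype(np.float32))
        if np.hypot(*(np.array(r[0])-near))<120: print(cam,thing,round(d["confidence"],2),np.round(r[0],1),np.round(r[1],1),round(r[2],1),len(s))
    return p
E
python3 -c "
from h import *
shift(.561,-.243,.008,80.4)
for c in('top','scene'):
  for i in range(2):
    p=fit(.010,.028,0,(578,-143),c); q=fit(.05,.07,0,(607,223),c,'frame')
p=eyes.get_image('wrist');cv2.imwrite('pics/w0.png',p['img'])
shift(.561,-.243,.008,80.4)
"
```

```text
t 2.8 pos [ 0.5639 -0.2458  0.1509] heading 80.45 shift [ 0.0026 -0.0036  0.1429] roll 0.0009 F [0.1 0.8 0.2] open 0.0598
top plate 0.82 [ 578.3 -142.4] [130.1 109.9] 80.5 1502
top frame 0.93 [606.9 223. ] [220.8 260.3] 85.0 3041
top plate 0.81 [ 577.4 -142.7] [127.5 108.9] 80.1 1405
top frame 0.75 [606.9 223.2] [222.2 258.8] 85.4 2922
scene plate 0.67 [ 581.4 -139. ] [128.9 112.4] 80.7 1726
scene frame 0.92 [609.6 225.5] [222.7 265.8] 84.8 3295
scene plate 0.61 [ 581.5 -139.5] [129.4 115.2] 80.4 1774
scene frame 0.86 [609.4 226. ] [223.4 264.7] 85.1 3264
t 3.65 pos [ 0.5628 -0.2408  0.1514] heading 80.67 shift [-0.0025 -0.0014  0.1434] roll 0.0046 F [-0.1 -0.7  0. ] open 0.06
```

View pics/w0.png

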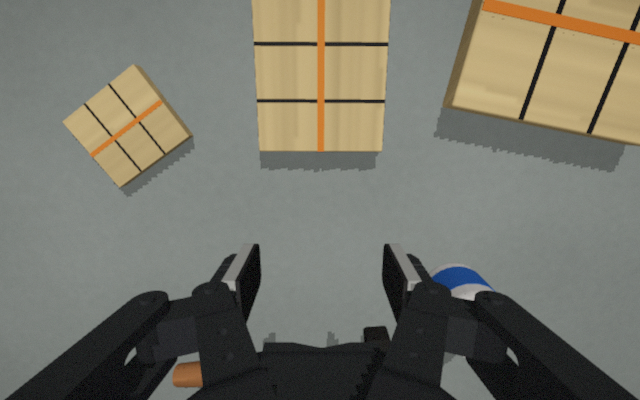

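The wrist view shows the plate squarely ahead: its near edge is at row 151 and its orange line at column 320, midway between the fingers (240 and 400). Next I'll descend behind it.

Emit:
apply_moves:
  plan:
    - [0.06, 0, 0, 0.035, 0]
    - [0.06, 0, 0, 0.07, 0]
    - [0.06, 0, 0, 0.1, 0]
    - [0.06, 0, 0, 0.12, 0]
    - [0.06, 0, 0, 0.13, 0]
    - [0.06, 0, 0, 0.138, 0]
    - [0.06, 0, 0, 0.143, 0]
    - [0.06, 0, 0, 0.146, 0]
    - [0.06, 0, 0, 0.146, 0]

```text
t: 4.4
tool_pos: [0.5634, -0.2412, 0.0061]
tool_rot: [2.394, 2.032, 0.001]
contact_force: [-0.4, -0.7, 0.3]
opening: 0.0599
grip_force: 0.0
```

```bash
python3 -c "
from h import *
shift(.5653,-.2174,.005,80.4)
o=telemetry.get_obs();p=eyes.get_image('wrist')
p['pose']=p['hand_eye'];Z=p['range_z']
m=(Z>0);m[:230]=False
w=world(p,m); f=w[(abs(w[:,0])<.02)&(abs(abs(w[:,1])-.035)<.012)]
print(np.percentile(f[:,2],[1,50,90,97,99.5]).round(4))
for a in(-1,1):
  g=f[(f[:,1]*a>0)&(f[:,2]>-.03)&(f[:,2]<np.percentile(f[:,2],90)-.0)];print(g.min(0).round(3),g.max(0).round(3))
cv2.imwrite('pics/w1.png',p['img'])
"
```

```text
t 4.4 pos [ 0.5634 -0.2412  0.0061] heading 80.66 shift [ 0.0238 -0.002   0.001 ] roll 0.0045 F [-0.4 -0.7  0.3] open 0.0599
[-0.0913 -0.0514  0.0056  0.0062  0.0068]
[-0.02  -0.047 -0.03 ] [ 0.013 -0.023  0.006]
[-0.02   0.023 -0.03 ] [0.012 0.047 0.006]
```

View pics/w1.png

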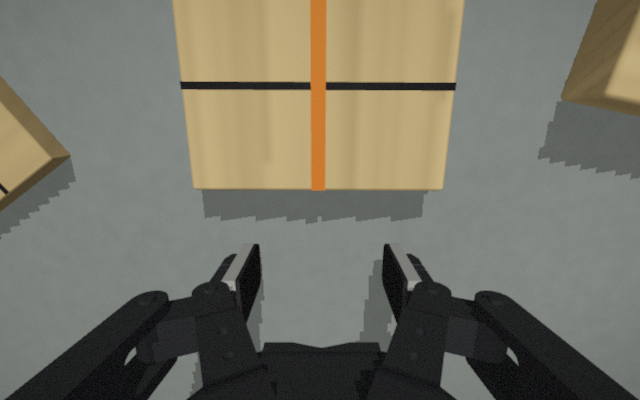

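The fingers are straddling the orange line symmetrically, with the plate's near edge at row 188 and the fingers not touching it. Starting the push.

Emit:
apply_moves:
  plan:
    - [0.06, 0.004, 0, 0.002, 0]
    - [0.06, 0.009, 0, 0.002, 0]
    - [0.06, 0.014, 0, 0.002, 0]
    - [0.06, 0.019, 0, 0.002, 0]
    - [0.06, 0.024, 0, 0.002, 0]
    - [0.06, 0.03, 0, 0.002, 0]
    - [0.06, 0.036, 0, 0.002, 0]
    - [0.06, 0.042, 0, 0.002, 0]
    - [0.06, 0.048, 0, 0.002, 0]
    - [0.06, 0.054, 0, 0.002, 0]
    - [0.06, 0.06, 0, 0.002, 0]
    - [0.06, 0.06, 0, 0.002, 0]

```text
t: 5.45
tool_pos: [0.5727, -0.1803, 0.0033]
tool_rot: [-2.394, -2.034, -0.001]
contact_force: [0.3, 0.5, -0.3]
opening: 0.0602
grip_force: 0.0
```

```bash
python3 -c "
from h import *
for c in('top','scene'):
  p=fit(.010,.028,0,(585,-100),c)
shift(.5926,.0527,.004,85.2)
"
```

```text
top plate 0.62 [585.4 -94.7] [104.6 110. ] 80.3 1112
scene plate 0.8 [ 586.3 -104.4] [129.6 114.3] 80.6 1690
t 5.65 pos [ 0.5724 -0.1814  0.003 ] heading 80.66 shift [ 0.2343 -0.018  -0.0009] roll -0.0792 F [-0.2 -0.9  0.3] open 0.0602
```

Emit:
apply_moves:
  plan:
    - [0.06, 0.005, 0, 0, -0.01]
    - [0.06, 0.012, -0.0004, 0, -0.022]
    - [0.06, 0.02, -0.001, 0, -0.036]
    - [0.06, 0.028, -0.0016, 0, -0.05]
    - [0.06, 0.036, -0.0022, 0, -0.064]
    - [0.06, 0.044, -0.0028, 0, -0.078]
    - [0.06, 0.052, -0.0034, 0, -0.08]
    - [0.06, 0.06, -0.004, 0, -0.08]
    - [0.06, 0.068, -0.0046, 0, -0.08]
    - [0.06, 0.076, -0.0053, 0, -0.08]
    - [0.06, 0.082, -0.0058, 0, -0.08]
    - [0.06, 0.082, -0.0058, 0, -0.08]

```text
t: 6.65
tool_pos: [0.5802, -0.0984, 0.0033]
tool_rot: [-2.31, -2.128, -0.0]
contact_force: [0.6, 0.6, -0.4]
opening: 0.0601
grip_force: 0.0
```

```bash
python3 -c "
from h import *
for c in('scene','scene','top'):
  p=fit(.010,.028,0,(590,-20),c)
fit(.05,.07,0,(607,223),'scene','frame')
shift(.5926,.0537,.004,85.2)
p=eyes.get_image('wrist');cv2.imwrite('pics/w2.png',p['img'])
"
```

```text
scene plate 0.92 [588.1 -21.1] [129.8 115.7] 84.2 1478
scene plate 0.98 [588.3 -20.9] [131.4 113.1] 85.1 1516
top plate 0.69 [585.4 -23.7] [128.2 109.8] 85.9 1028
scene frame 0.39 [609.2 225.5] [221.6 265.9] 84.9 3306
t 7.05 pos [ 0.5802 -0.1001  0.0034] heading 85.21 shift [ 0.1543 -0.0005 -0.0006] roll 0.0002 F [ 0.2  0.4 -0.3] open 0.0596
```

View pics/w2.png

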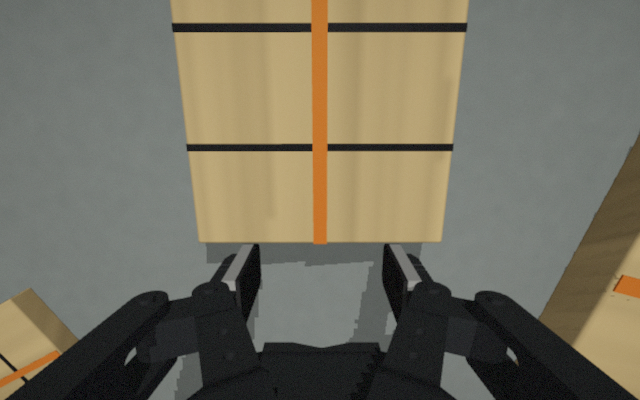

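The wrist view shows the plate square against both fingertips (edge at row 242, line at column 320). It needs 153 mm more, straight ahead, with 0.6 mm lateral error.

Emit:
apply_moves:
  plan:
    - [0.06, 0.005, 0, 0, 0]
    - [0.06, 0.013, 0, 0, 0]
    - [0.06, 0.022, 0, 0, 0]
    - [0.06, 0.031, 0, 0, 0]
    - [0.06, 0.04, 0, 0, 0]
    - [0.06, 0.05, 0, 0, 0]
    - [0.06, 0.06, 0, 0, 0]
    - [0.06, 0.07, 0, 0, 0]
    - [0.06, 0.08, 0, 0, 0]
    - [0.06, 0.09, 0, 0, 0]
    - [0.06, 0.1, 0.0004, 0, 0]
    - [0.06, 0.105, 0.0004, 0, 0]

```text
t: 8.1
tool_pos: [0.5894, 0.0063, 0.0034]
tool_rot: [-2.311, -2.128, -0.0]
contact_force: [0.1, -1.3, 1.0]
opening: 0.0601
grip_force: 0.8
```

Emit:
apply_moves:
  plan:
    - [0.06, 0.004, 0, 0, 0]
    - [0.06, 0.01, 0, 0, 0]
    - [0.06, 0.016, 0, 0, 0]
    - [0.06, 0.022, 0, 0, 0]
    - [0.06, 0.027, 0, 0, 0]
    - [0.06, 0.031, 0, 0, 0]
    - [0.06, 0.034, 0, 0, 0]
    - [0.06, 0.036, 0, 0, 0]
    - [0.06, 0.036, 0, 0, 0]

```text
t: 8.85
tool_pos: [0.5922, 0.0412, 0.0032]
tool_rot: [-2.311, -2.127, -0.001]
contact_force: [0.3, 0.0, -0.5]
opening: 0.0603
grip_force: 0.0
```

```bash
python3 -c "
from h import *
fit(.05,.07,0,(607,223),'scene','frame')
fit(.05,.07,0,(607,223),'top','frame')
shift(.5926,.0537,.004,85.2)
u=np.array([.0837,.9965]);r=np.array([.9965,-.0837]);mk=np.array([.5988,.1284])
for c,b in(('scene',.0028),('top',0)):
  p=eyes.get_image(c)
  for d in eyes.outline_of('plate',p):
    w=world(p,d['region']);w=w[(w[:,2]>.01)&(w[:,2]<.027)][:,:2]-b-mk
    if len(w)<30 or np.hypot(*w.mean(0))>.15: continue
    a,l=w@u,w@r;print(c,len(w),'along',np.percentile(a,[0,2,98,100]).round(4),'lat',np.percentile(l,[0,2,98,100]).round(4))
p=eyes.get_image('wrist');cv2.imwrite('pics/w3.png',p['img'])
"
```

```text
scene frame 0.67 [610.1 226. ] [222.8 265.5] 85.0 3212
top frame 0.98 [607.1 223.8] [221.8 260.4] 84.9 2748
t 9.05 pos [0.592  0.0408 0.003 ] heading 85.23 shift [ 0.0129 -0.0005 -0.0009] roll 0.0006 F [-0.3  0.6 -0. ] open 0.0595
scene 754 along [-0.0802 -0.0748  0.0503  0.0533] lat [-0.0562 -0.0513  0.0545  0.0566]
top 439 along [-0.0787 -0.0722  0.0503  0.0517] lat [-0.0555 -0.054   0.0491  0.052 ]
```

View pics/w3.png

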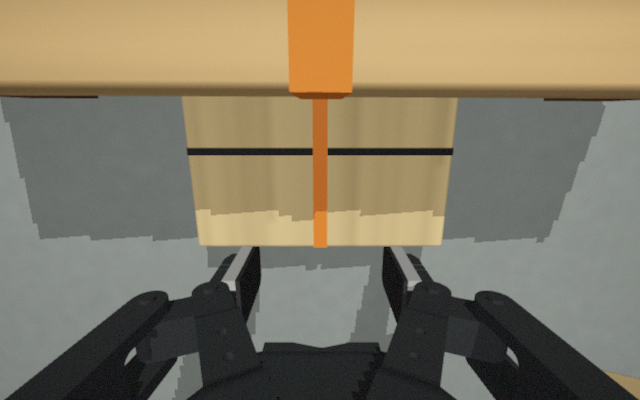

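The plate is under the rail: its line (column 320) is in line with the stripe (288–354), and it sits about 13 mm short. I'll push that last bit, then back off and lift.

Emit:
apply_moves:
  plan:
    - [0.06, 0.003, 0, 0, 0]
    - [0.06, 0.006, 0, 0, 0]
    - [0.06, 0.009, 0, 0, 0]
    - [0.06, 0.011, 0, 0, 0]
    - [0.06, 0.013, 0, 0, 0]
    - [0.06, 0.013, 0, 0, 0]
    - [0.06, 0.006, 0, 0, 0]
    - [0.06, -0.01, 0, 0, 0]
    - [0.06, -0.03, 0, 0, 0]
    - [0.06, -0.05, 0, -0.01, 0]
    - [0.06, -0.07, 0, -0.03, 0]
    - [0.06, -0.09, 0, -0.06, 0]

```text
t: 10.3
tool_pos: [0.5819, -0.0498, 0.0607]
tool_rot: [-2.308, -2.124, 0.006]
contact_force: [0.5, -0.1, 0.3]
opening: 0.0601
grip_force: 0.0
```

Emit:
apply_moves:
  plan:
    - [0.06, -0.03, 0, -0.03, 0]
    - [0.06, -0.06, 0, -0.06, 0]
    - [0.06, -0.08, 0, -0.09, 0]
    - [0.06, -0.08, 0, -0.09, 0]

```text
t: 10.63
tool_pos: [0.5818, -0.1342, 0.162]
tool_rot: [2.306, 2.114, 0.008]
contact_force: [1.4, -0.0, 0.6]
opening: 0.06
grip_force: 0.0
```

```bash
python3 -c "
from h import *
fit(.05,.07,0,(607,223),'scene','frame')
fit(.05,.07,0,(607,223),'top','frame')
u=np.array([.0837,.9965]);r=np.array([.9965,-.0837]);mk=np.array([.5988,.1284])
for c,b in(('scene',.0028),('top',0)):
  p=eyes.get_image(c)
  for d in eyes.outline_of('plate',p):
    w=world(p,d['region']);w=w[(w[:,2]>.01)&(w[:,2]<.027)][:,:2]-b-mk
    if len(w)<30 or np.hypot(*w.mean(0))>.15: continue
    a,l=w@u,w@r;print(c,len(w),'along',np.percentile(a,[0,2,98,100]).round(4),'lat',np.percentile(l,[0,2,98,100]).round(4))
  im=p['img'];im=im[120:250,190:310] if c=='top' else im[120:250,320:480]
  cv2.imwrite(f'pics/{c}f.png',cv2.resize(im,(520,560) if c=='top' else (640,520),interpolation=cv2.INTER_CUBIC))
p=eyes.get_image('wrist');cv2.imwrite('pics/w4.png',p['img'])
shift(.6,.1,.1)
"
```

```text
scene frame 0.68 [609.2 225. ] [222.  266.1] 85.2 3233
top frame 0.76 [607.1 223.2] [221.8 260.8] 85.0 3060
scene 1020 along [-0.0666 -0.065   0.062   0.0649] lat [-0.0583 -0.0524  0.0541  0.0577]
top 1088 along [-0.0659 -0.0642  0.062   0.0644] lat [-0.0557 -0.0534  0.0513  0.0542]
t 11.08 pos [ 0.5775 -0.1278  0.1518] heading 85.3 shift [0.2289 0.0039 0.0519] roll None F [ 0.3 -0.6  0.2] open 0.0602
```

View pics/topf.png

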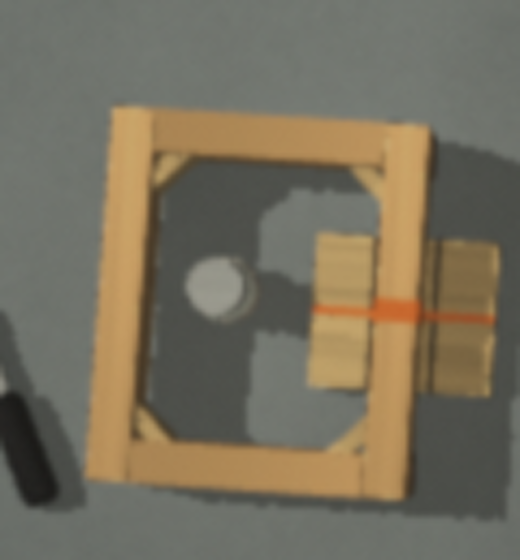

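The plate is centred within about 1 mm along and across the rail (its line meets the stripe at (397,311)) and is square to it. The frame hasn't moved and the gripper is clear, so I'm handing in.

```bash
python3 -c "
from h import *
print(ctrl.finish_job())"
```

```text
the job is handed in; nothing more can be done
None
```

The plate is under the marked rail, square to it and within about 1 mm of centre by the last camera measurements; the frame did not measurably move, the gripper is clear, and the job is handed in (no verdict was returned).

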